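# Hang the foot file in the notched saddle between its neighbours

### The job

Take the wooden foot file out of its ceramic stand and hang it by its long hole on the free middle hook of the rack, settled right down in the notch between the two lugs of the hook's saddle; the saddle is clamped wherever it was last left along the hook, so feel for it gently. Rest the file in the notch before you let go, do not drop it in, and do not push hard on the rack, knock the tools hanging on either side or disturb the dish and canister.

Things in the scene. Friction and masses are not known exactly. Their poses are not given: they have to be found in the camera images.
- file: Flat wooden foot file, 190 mm long, 10 mm thick, 0.08 to 0.17 kg, upright in the stand; both faces alike. Origin: middle of its lower end; z up its length, y across its width, x through its thickness. From the origin: grey-faced paddle 0-90 mm (40 wide), neck to 112 (27 wide), hanging hole 112-142 (17 wide, through along x), solid head 142-190 (27 wide): grip it high up, across its thickness.
- file_eye (a point): Point on the foot file: middle of the upper edge of the hanging hole, 142 mm above the file's lower end and 48 mm below its top; same axes as the file. This edge is what rests on the hook.
- stand: Fixed white ceramic stand, 34 x 64 mm, 70 mm high, with a slot 14 mm (x) by 44 mm (y), floor 10 mm above the ledge, that holds the file's paddle loosely. Origin: centre of its underside; y along the slot.
- rack: Fixed steel hook rack. Origin: on the ledge, under the middle hook's root at the front face of the rail; z up, y along the rail, the hooks point to -x (roughly at the robot). Rail 270 mm long, 16 deep, its top 209 mm above the ledge, on thin posts at y = +-120 mm; nothing stands above it. Three level hooks of 8 mm round bar, axes 205 mm up, at y = -46, 0, +46 mm; the middle one is free.
- hook_tip (a point): Tip of the middle hook: point on the hook's axis 78 mm out from the rail face (axes as the rack's). Here the bar turns up; the tip spans 74 to 82 mm out and its rounded top is 12 mm above the axis.
- collar: Ring at the root of the middle hook; origin on the hook's axis at the rail face, axes as the rack's. To it belongs the saddle: a dark steel sleeve clamped round the hook (holds over 50 N), 21 mm long, 10 wide, its top 6.5 mm above the axis (2.5 above the bare bar), with a lug at each end, 3 mm thick, to 13.5 mm above the axis. Between the lugs is the notch, 15 mm long, for the 10 mm thick file.
- search_mid (a point): Point on the middle hook's axis, 33 mm out from the rail face. The notch's middle is within 11 mm of it along the hook (rack x), set afresh each time: not measured, find it by feel or sight. At least 19 mm of bare bar lies between the front lug and the tip. From a file touching the front lug's outer face to the notch's middle is 15 mm towards the rail.
- scraper: Stainless tongue scraper hanging loosely on an outer hook (left or right), 32 to 40 mm out from the rail: 24 mm wide, 124 mm long, hung by an eye. Origin: underside of the top of its eye, which rests on the hook; its top is 6 mm higher. Leave alone.
- scraper_low (a point): Lower end of the tongue scraper, 118 mm below its origin.
- brush: Small wooden bath brush hanging loosely on the other outer hook: 24 mm wide, 134 mm long, white bristles towards the robot, to 18 mm in front of its middle plane. Origin: underside of the top of its eye, which rests on the hook; its top is 6 mm higher. Leave alone.
- brush_low (a point): Lower end of the brush, 127 mm below its origin.
- dish: Loose turquoise ceramic dish, 100 mm across, 26 mm high. Origin: centre of its underside. Leave alone.
- canister: Loose screw-top aluminium canister, 58 mm across, 58 mm high. Origin: centre of its underside. Leave alone.

How it is judged (in metres and radians):
On the way, in this order (a step that is already met when the one before it is completed fails the run):
1. the file is lifted clear of its stand, held in the gripper (height (world z) of file above 0.072 m and contact force between the fingers and file above 1 N), for 0.2 s.
2. still held, the file rests in the saddle's notch on the middle hook (contact force between the fingers and file above 1 N and contact force between file and collar above 0.4 N and z of file_eye in the frame of collar between 0.005 and 0.009 m), for 0.2 s.
At the end, for the whole second after the job is handed in: The file hangs released, still, upright within 0.15 rad, its hole's upper edge in the saddle's notch on the middle hook (5 to 9 mm above the hook's axis, within 8 mm sideways, weight on the saddle); scraper and brush within 15 mm, dish and canister within 20 mm of their starts (contact force between file and collar above 0.3 N and z of file_eye in the frame of collar between 0.005 and 0.009 m and y of file_eye in the frame of collar between -0.008 and 0.008 m and angle between file's own z axis and vertical below 0.15 rad and linear speed of file below 0.03 m/s and distance of each of scraper, brush from where it was at the start of the episode below 0.015 m and distance of each of dish, canister from where it was at the start of the episode below 0.02 m); the robot touches nothing.
It fails at once if the file pressed on the rack with more than 20 N (contact force between file and rack above 20 N).
It fails at once if the arm or fingers pressed on the rack with more than 10 N (contact force between any of the arm, the fingers and rack above 10 N).
It fails at once if the tongue scraper knocked (its eye moved over 15 mm or its lower end over 25 mm) (distance of scraper from where it was at the start of the episode above 0.015 m or distance of scraper_low from where it was at the start of the episode above 0.025 m).
It fails at once if the brush knocked (its eye moved over 15 mm or its lower end over 25 mm) (distance of brush from where it was at the start of the episode above 0.015 m or distance of brush_low from where it was at the start of the episode above 0.025 m).
It fails at once if dish or canister shifted over 20 mm (distance of any of dish, canister from where it was at the start of the episode above 0.02 m).
It also fails if it takes over 56 s, if anything falls off the work surface, if the arm or the gripper's body presses on something with over 40 N, if the wrist force passes 120 N, or if a joint passes its speed limit or range.

### The arm

A 6-joint arm with a two-finger parallel gripper is mounted at the origin on the work surface. World frame = base frame: x ahead of the robot, y to its left, z up, the work surface at z = 0. Lengths are in m, angles in degrees, forces in N, time in s.
With the tool pointing down it reaches from about 0.4 to 0.825 m from the base axis. Payload 7 kg.
Tool frame: the origin (TCP) lies midway between the tips of the shut fingers; the grasp point (between the pads) lies 19 mm behind it; z points along the fingers, y is the line along which they close (so a half turn about z gives the same grasp; the last joint's range is limited). The gripper opens to 88 mm and grips with 3 to 60 N. Pads are 19 mm wide; open, the fingers measure 130 mm over their backs; the gripper's body (78 mm by 193 mm) begins 47 mm behind the grasp point.
Start: joints at [-47.894, 20.546, 0.682, 0, -70.136, -16.507], TCP at [0.292, -0.609, 0.189] pointing down, gripper open.
Joint ranges: [-176.03, 176.03], [-82.01, 121.73], [-58.28, 71.71], [-173.87, 95.51], [-174.79, -0.11], [-173.66, 173.66]. Speed limits (degrees/s): [136.94, 136.94, 172.46, 180, 180, 180].

### API

Orientations are given as [roll, pitch, yaw] about the fixed x, y, z axes, in that order (R = Rz(yaw) Ry(pitch) Rx(roll)).
In Python, from plant import ctrl gives the robot as it stands. The module is installed in compiled form; this text tells all that it offers.
- The arm moves only by the tool send_rows, never from a script. Its argument "plan" is a list that holds one entry, the list of rows, each a list of 6 numbers: the shift along the tool's x, y, z in parts of the range, where 1.0 means 400 mm, then the turn, a rotation vector about the tool's x, y, z in a scale on which 1.0 is 120 degrees. A call has 1 to 8 rows; each row is the pose to reach, as a shift and turn from the pose commanded when the call began, along the tool's axes at that moment; what a row does not reach only later rows make up. A row lasts 1/12 s, in which the tool goes at most 41.7 mm and 7.16 degrees, less where a joint would pass 70% of its speed; a pose out of reach is approached as far as the arm can. Shift and turn numbers lie between -1 and 1, and a call with a number outside is refused. A call with a gripper value outside its range is refused whole. "fingers" is the opening, from 0 (shut) to 1 (fully open), set as the call begins (left out, the last holds). The fingers move at their own pace and stop on an object; the grip force is fixed at half the most. Time passes only in rows, so rows that repeat a pose let the fingers close. It gives the time, the measured TCP pose, the force, the opening and the grip force at its end, in the units of the state.
- ctrl.get_obs(): the state, without advancing time (a new reading comes with each control period).
- ctrl.snapshot(name): name is "scene" or "top"; returns a dict with "img" (420x560x3 uint8, red, green, blue), "K" (3x3 intrinsics, pixels), "pose" (4x4, takes a point from camera to world coordinates). Camera axes: x right, y down, z forward; pixel columns grow to the right and rows downward; lengths in m; the calibration is good to about 2 mm. A picture is of the moment at which its call begins. There is no depth.
- ctrl.close_job(): hands the job in; it is judged then, once.
The state is a dict: "clock": time; "joint_pos": joint angles; "qvel": joint speeds; "tau": joint torques, N m; "tool_pos": TCP position; "orientation": TCP orientation; "force": force on the tool from outside, world axes, zero at the start; "moment": the same for the moment, N m; "opening": finger opening in m; "gripper_force": force on a finger pad.
Only numpy, scipy, OpenCV 4.12 (cv2) and the standard library are available. Lean on these libraries where they do the work, as an engineer would, in place of code of your own. Each camera call takes 0.05 s, during which the arm holds its last target. There are 200 camera calls.

## Working session

There is one attempt and no reset: what is moved stays moved. The work goes in short steps, Python scripts to look and compute and a tool call to move; the robot and the scene stay as the last step left them, time stands still between calls to the robot, and variables do not carry over. Pictures are saved under pics/ and viewed, at most 13 in all, crops included, and the job is handed in when it is done.

Besides the shell and the picture viewer there is one more tool, called by a JSON object that holds its "name" and its "arguments", one argument or row to a line. send_rows: Moves the arm, as the interface text tells. Its arguments: {"type":"object","properties":{"plan":{"type":"array","items":{"type":"array","items":{"type":"array","items":{"type":"number"}}}},"fingers":{"type":"number"}},"required":["plan"]}

```bash
mkdir -p pics; python3 - <<'E'
from plant import ctrl
import cv2,numpy as np
for n in("scene","top"):
    s=ctrl.snapshot(n); cv2.imwrite(f"pics/{n}0.png",s["img"][:,:,::-1]); np.savez(f"pics/{n}0.npz",**s)
    print(n,s["K"].round(1).tolist(),s["pose"].round(3).tolist())
print(ctrl.get_obs())
E
```

```text
scene [[395.2, 0.0, 276.8], [0.0, 395.2, 211.3], [0.0, 0.0, 1.0]] [[0.155, 0.692, -0.705, 1.104], [0.988, -0.098, 0.122, -0.119], [0.015, -0.716, -0.698, 0.696], [0.0, 0.0, 0.0, 1.0]]
top [[502.8, 0.0, 281.1], [0.0, 502.8, 211.1], [0.0, 0.0, 1.0]] [[-0.027, -0.992, 0.12, 0.437], [-0.999, 0.029, 0.018, -0.02], [-0.022, -0.12, -0.993, 1.103], [0.0, 0.0, 0.0, 1.0]]
{'clock': 0.1, 'joint_pos': array([-4.78944627e+01,  2.05879841e+01,  6.41347092e-01, -1.77278185e-02,
       -7.01361551e+01, -1.65069081e+01]), 'qvel': array([-0.01162916, -0.10186072,  0.07856484,  0.02481986, -0.02644436,
        0.07505586]), 'tau': array([-1.03068956e-03, -5.84162271e+01,  2.93751866e+01,  7.01559573e+00,
        1.01776875e-02, -6.05067135e-05]), 'tool_pos': array([ 0.29141483, -0.60832819,  0.18852673]), 'orientation': array([ 1.79915884e+02, -7.54650045e-03, -1.54407401e+02]), 'force': array([ 1.19124066, -0.26578367,  0.68159512]), 'moment': array([-0.00493223, -0.05284068,  0.06778865]), 'gripper_force': 0.0, 'opening': 0.08773536112281614}
```

View pics/scene0.png

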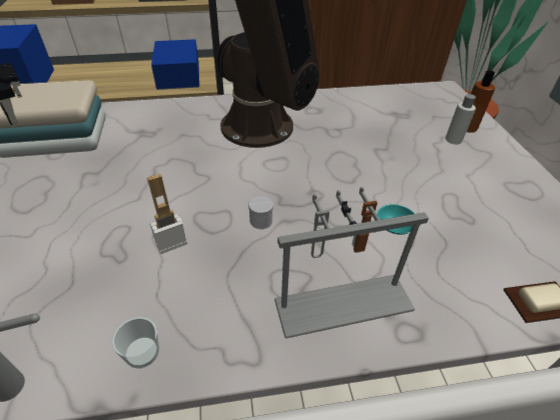

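View pics/top0.png

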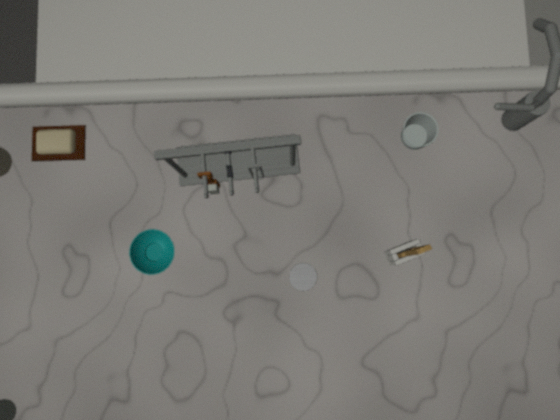

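The scene view shows the stand at about (168,233) with the file up to (155,178), and the rail running (282,238) to (427,222). In the top view the rail runs (157,155) to (300,140), the middle hook is at (230,165–193), and the stand and file are at about (408,252). Next I'll zoom in on both.

```bash
python3 - <<'E'
import cv2,numpy as np
t=np.load("pics/top0.npz")["img"][:,:,::-1];s=np.load("pics/scene0.npz")["img"][:,:,::-1]
def c(im,x,y,w,h,f,g): return cv2.resize(np.clip(im[y:y+h,x:x+w].astype(float)*g,0,255).astype(np.uint8),None,fx=f,fy=f,interpolation=cv2.INTER_CUBIC)
A=np.zeros((600,800,3),np.uint8)
A[:280,:640]=c(t,150,130,160,70,4,2)      # top rack x4
A[280:600,:400]=c(t,380,232,50,40,8,1.6)  # top file x8
A[280:600,400:800]=c(s,300,180,100,80,4,1.5) # scene hooks x4
A[:280,640:800]=c(s,140,170,46,80,3.5,1.3)[:280,:160] if 0 else np.pad(c(s,143,170,45,80,3.5,1.3),((0,0),(0,3),(0,0)))[:280,:160]
cv2.imwrite("pics/m1.png",A)
E
```

```text
(no output)
```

View pics/m1.png

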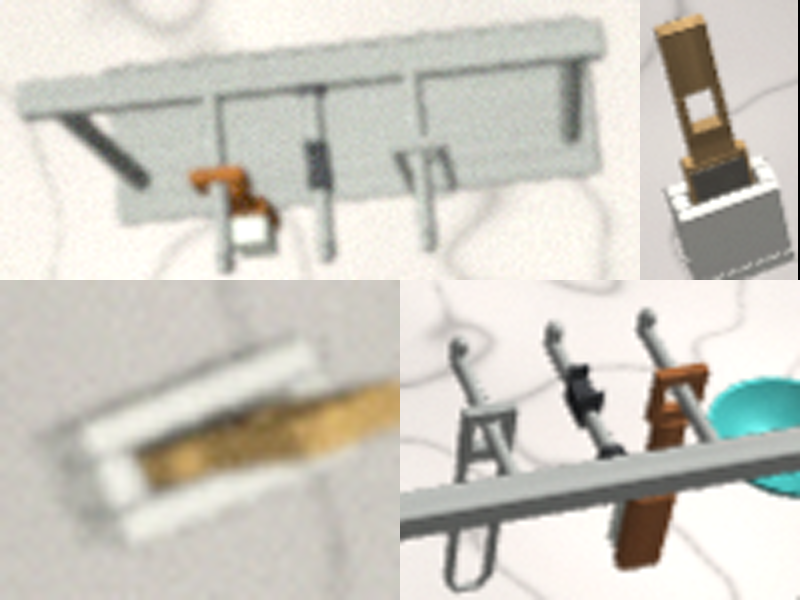

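The zoom shows the saddle in both views: top crop (318,140–188), scene crop about (583,393). The scraper is on the −y hook and the brush on the +y hook. Next I'll triangulate the tips, the saddle and the file.

```bash
cat > h.py <<'E'
import numpy as np,cv2
D={n:np.load(f"pics/{n}0.npz") for n in("scene","top")}
def ray(n,p):
    K,P=D[n]["K"],D[n]["pose"]; d=P[:3,:3]@np.linalg.solve(K,[p[0],p[1],1]); return P[:3,3],d/np.linalg.norm(d)
def onz(n,p,z): o,d=ray(n,p); return o+d*(z-o[2])/d[2]
def tri(ps,pt):
    A=[];b=[]
    for n,p in(("scene",ps),("top",pt)):
        o,d=ray(n,p);M=np.eye(3)-np.outer(d,d);A.append(M);b.append(M@o)
    x=np.linalg.solve(sum(A),sum(b)); r=[np.linalg.norm(M@x-c) for M,c in zip(A,b)]
    return x.round(4),np.round(r,4)
def proj(n,X):
    K,P=D[n]["K"],D[n]["pose"]; c=K@(P[:3,:3].T@(np.asarray(X)-P[:3,3])); return (c[:2]/c[2]).round(1)
E
python3 - <<'E'
from h import *
for k,a,b in(("mid",(338.25,192),(231.75,193)),("scr",(314.5,195.75),(257.25,190.5)),("bru",(361.5,189.5),(206.25,196.25))):
    print(k,tri(a,b),onz("top",b,.217).round(4),onz("scene",a,.217).round(4))
for p in((155,151.25),(300.5,135)): print("rail back",onz("top",p,.209).round(4))
def blob(n,m,box):
    x,y,w,h=box; mm=np.zeros_like(m);mm[y:y+h,x:x+w]=m[y:y+h,x:x+w]
    nn,l,st,c=cv2.connectedComponentsWithStats(mm,connectivity=8)
    for i in range(1,nn):
        if st[i,4]>10: print(n,st[i].tolist(),c[i].round(2), cv2.minAreaRect(cv2.findNonZero((l==i).astype(np.uint8))))
T=D["top"]["img"].astype(int);S=D["scene"]["img"].astype(int)
print(T[165,229],S[203:206,440-300+5:447-300].tolist()[:1])
blob("top dark",(T.max(2)<50).astype(np.uint8),(222,158,16,24))
blob("sce dark",(S.max(2)<60).astype(np.uint8),(335,195,25,30))
blob("top wood",((T[...,0]-T[...,2])>25).astype(np.uint8),(380,230,60,40))
blob("sce wood",((S[...,0]-S[...,2])>30).astype(np.uint8),(140,165,50,70))
E
```

```text
mid (array([0.5804, 0.0852, 0.212 ]), array([0.0011, 0.0011])) [0.5793 0.0835 0.217 ] [0.5859 0.0842 0.217 ]
scr (array([0.5836, 0.0393, 0.2113]), array([0.0012, 0.0012])) [0.5824 0.0378 0.217 ] [0.5898 0.0387 0.217 ]
bru (array([0.5764, 0.1317, 0.209 ]), array([0.0011, 0.0011])) [0.5748 0.1292 0.217 ] [0.5851 0.1287 0.217 ]
rail back [0.662  0.2238 0.209 ]
rail back [ 0.6837 -0.0428  0.209 ]
[56 59 58] [[[169, 165, 163], [170, 166, 164]]]
top dark [227, 166, 6, 11, 32] [229.53 170.97] ((229.1345977783203, 171.17308044433594), (10.590271949768066, 3.7262067794799805), 78.69007110595703)
sce dark [341, 202, 10, 15, 87] [345.08 208.6 ] ((345.89996337890625, 208.7999725341797), (14.566399574279785, 8.34386157989502), 81.8698959350586)
sce dark [350, 222, 6, 3, 12] [352.17 222.58] ((352.5, 223.0), (2.0, 5.0), 90.0)
top wood [398, 244, 34, 14, 205] [415.24 250.84] ((414.41473388671875, 251.13771057128906), (7.2147393226623535, 34.184120178222656), 76.75948333740234)
sce wood [147, 174, 21, 36, 354] [157.29 189.16] ((158.282470703125, 191.453369140625), (34.19713592529297, 13.991351127624512), 73.49563598632812)
sce wood [155, 209, 19, 12, 110] [163.52 213.49] ((163.466552734375, 213.18629455566406), (8.86002254486084, 18.397245407104492), 73.61045837402344)
```

```bash
python3 - <<'E'
from h import *
s=tri((345.9,208.8),(229.13,171.17)); print("saddle",s, onz("top",(229.13,171.17),.213).round(4),onz("scene",(345.9,208.8),.212).round(4))
ux=np.array([np.cos(np.radians(4.7)),np.sin(np.radians(4.7))]);uy=np.array([-ux[1],ux[0]])
tip=np.array([.580,.0845])
for P in (s[0],onz("top",(229.13,171.17),.213),onz("scene",(345.9,208.8),.212)):
    print("out",78-1000*(P[:2]-tip)@ux,"lat",1000*(P[:2]-tip)@uy)
# stand top
T=D["top"]["img"]; 
m=((T.min(2)>118)&(T.max(2).astype(int)-T.min(2)<15)).astype(np.uint8); mm=np.zeros_like(m);mm[232:272,380:430]=m[232:272,380:430]
print(np.sort(T[232:272,380:430].min(2).ravel())[::200])
a,b=onz("top",(391.25,252),.07),onz("top",(418.5,240.2),.07);print("long edge",a.round(4),b.round(4),np.linalg.norm(a-b),np.degrees(np.arctan2(*(a-b)[1::-1])))
# stand corners scene: bottom-face etc crop 3.5
f=lambda x,y:(143+(x-640)/3.5,170+y/3.5)
for p in((667,190),(695,222),(783,190),(765,160)): print("sc top corner",onz("scene",f(*p),.07).round(4))
print("file top",tri(f(680,24),(429.5,247.5)),onz("top",(429.5,247.5),.2).round(4),onz("scene",f(680,24),.2).round(4))
A=np.zeros((480,800,3),np.uint8)
S=D["scene"]["img"]
A[:,:480]=cv2.resize(np.clip(T[231:271,388:438]*1.6,0,255).astype(np.uint8),(600,480),interpolation=2)[:,:480,::-1] if 0 else cv2.resize(np.clip(T[231:279,390:438]*1.6,0,255).astype(np.uint8),(480,480),interpolation=2)[...,::-1]
A[:,480:]=cv2.resize(S[170:250,138:191],(320,480),interpolation=2)[...,::-1]
cv2.imwrite("pics/m2.png",A)
E
```

```text
saddle (array([0.6212, 0.0893, 0.2073]), array([0.0005, 0.0005])) [0.6199 0.0881 0.213 ] [0.626  0.0878 0.212 ]
out 36.54523482167268 lat 1.407992901168887
out 37.91793109002542 lat 0.30005538213056676
out 31.925796030741687 lat -0.44752004469317624
[ 35  75 110 118 120 121 121 122 123 127]
long edge [ 0.4713 -0.2235  0.07  ] [ 0.4937 -0.2802  0.07  ] 0.06098146818324104 111.6250755741042
sc top corner [ 0.4731 -0.288   0.07  ]
sc top corner [ 0.503  -0.2694  0.07  ]
sc top corner [ 0.4832 -0.2168  0.07  ]
sc top corner [ 0.4549 -0.2284  0.07  ]
file top (array([ 0.4729, -0.2602,  0.2006]), array([0.0056, 0.0056])) [ 0.473  -0.2661  0.2   ] [ 0.4739 -0.2546  0.2   ]
```

View pics/m2.png

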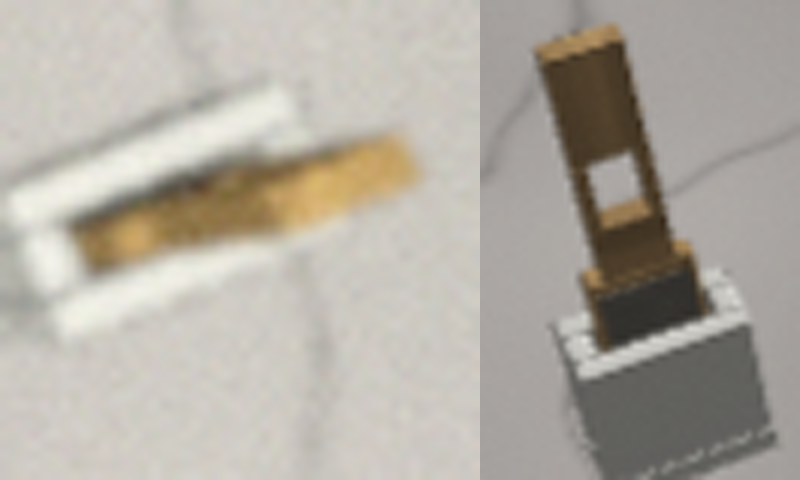

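```bash
python3 - <<'E'
from h import *
t=lambda x,y:(390+x/10,231+y/10)
s=lambda x,y:(138+(x-480)*53/320,170+y/6)
print(tri(s(580,42),t(346,181)),onz("top",t(346,181),.199).round(4),onz("scene",s(580,42),.199).round(4))
def yaw(n,a,b,z):
    a,b=onz(n,a,z),onz(n,b,z);d=a-b;return np.degrees(np.arctan2(d[1],d[0])).round(1),np.linalg.norm(d).round(4)
print("top head",yaw("top",t(275,168),t(402,136),.2),yaw("top",t(275,225),t(420,180),.2))
print("sc head",yaw("scene",s(540,52),s(621,28),.2),yaw("scene",s(545,70),s(625,42),.2))
print("stand top",yaw("top",t(10,200),t(290,85),.07),yaw("top",t(65,340),t(300,240),.07))
print("stand sc",yaw("scene",s(582,374),s(748,318),.07),yaw("scene",s(600,480),s(775,435),0))
E
```

```text
(array([ 0.4705, -0.2565,  0.1972]), array([0.0014, 0.0014])) [ 0.4704 -0.2575  0.199 ] [ 0.4731 -0.2545  0.199 ]
top head (np.float64(102.5), np.float64(0.0234)) (np.float64(105.5), np.float64(0.0271))
sc head (np.float64(-70.3), np.float64(0.0266)) (np.float64(-66.0), np.float64(0.0268))
stand top (np.float64(110.6), np.float64(0.0621)) (np.float64(111.2), np.float64(0.0523))
stand sc (np.float64(-71.0), np.float64(0.0608)) (np.float64(-78.2), np.float64(0.0663))
```

```bash
cat >> h.py <<'E'
from scipy.spatial.transform import Rotation as Ro
def go(x,y,z,tyang,obs=None):
    """tyang: world angle of tool y, tool pointing down"""
    from plant import ctrl
    o=ctrl.get_obs(); R=Ro.from_euler("xyz",o["orientation"],degrees=True); G=Ro.from_euler("xyz",[180,0,tyang+90],degrees=True)
    print("t",round(o["clock"],2),"at",o["tool_pos"].round(4),"rpy",o["orientation"].round(2),"F",o["force"].round(2),"open",round(o["opening"],4),"j",np.round(o["joint_pos"],0))
    print("shift cm",(R.inv().apply(np.array([x,y,z])-o["tool_pos"])*100).round(2),"rot",(R.inv()*G).as_rotvec(degrees=True).round(2))
E
python3 - <<'E'
from h import *
print(onz("top",(407.7,252.2),.07).round(4))
go(.472,-.256,.235,198)
E
```

```text
[ 0.4699 -0.2568  0.07  ]
t 0.1 at [ 0.2914 -0.6083  0.1885] rpy [ 1.7992e+02 -1.0000e-02 -1.5441e+02] F [ 1.19 -0.27  0.68] open 0.0877 j [-48.  21.   1.  -0. -70. -17.]
shift cm [-31.51  23.98  -4.62] rot [ 7.000e-02  5.000e-02 -8.241e+01]
```

The manual's scale: shifts go in shares of 400 mm and turns go in shares of 120 degrees. Converting my numbers, -23 cm / 40 = -0.575, -20 cm / 40 = -0.5, -49 degrees / 120 = -0.4083.

{"name": "send_rows", "arguments": {
  "plan": [
    [[0,0,-0.115,0,0,0],[-0.1,0.075,-0.115,0,0,-0.0583],[-0.2,0.15,-0.115,0,0,-0.1167],[-0.275,0.225,-0.115,0,0,-0.175],[-0.35,0.3,-0.115,0,0,-0.2333],[-0.425,0.35,-0.115,0,0,-0.2917],[-0.5,0.4,-0.115,0,0,-0.35],[-0.575,0.45,-0.115,0,0,-0.4083]]
  ],
  "fingers": 1
}}

```text
clock: 0.77
tool_pos: [0.4208, -0.346, 0.2354]
orientation: [-180.0, 0.0, -105.1]
force: [1.3, -0.6, -0.4]
opening: 0.0876
gripper_force: 0.0
```

```bash
python3 -c "
from h import *
go(.4715,-.256,.235,198)"
```

```text
t 0.77 at [ 0.4208 -0.346   0.2354] rpy [-1.8000e+02  1.0000e-02 -1.0507e+02] F [ 1.33 -0.61 -0.41] open 0.0876 j [-19.   7. -12.  -0. -72.   4.]
shift cm [-10.01  -2.55   0.04] rot [-1.000e-02  1.000e-02 -3.307e+01]
```

Converted, -10 cm / 40 = -0.25, -2.55 cm / 40 = -0.0638, -33 degrees / 120 = -0.275.

{"name": "send_rows", "arguments": {
  "plan": [
    [[-0.075,-0.02,0,0,0,-0.0583],[-0.15,-0.04,0,0,0,-0.1167],[-0.225,-0.0575,0,0,0,-0.175],[-0.25,-0.0638,0,0,0,-0.2333],[-0.25,-0.0638,0,0,0,-0.275],[-0.25,-0.0638,0,0,0,-0.275],[-0.25,-0.0638,0,0,0,-0.275]]
  ]
}}

```text
clock: 1.35
tool_pos: [0.4717, -0.2581, 0.2351]
orientation: [180.0, 0.0, -72.5]
force: [0.2, -0.2, -0.2]
opening: 0.0876
gripper_force: 0.0
```

```bash
python3 -c "
from h import *
go(.4715,-.256,.164,198)
from plant import ctrl
for n in('scene','top'):
    s=ctrl.snapshot(n);cv2.imwrite(f'pics/{n}1.png',s['img'][...,::-1])
a=cv2.imread('pics/scene1.png')[130:250,110:230];b=cv2.imread('pics/top1.png')[200:300,360:460]
cv2.imwrite('pics/m3.png',np.hstack([cv2.resize(a,(400,400)),cv2.resize(b,(400,400))]))"
```

```text
t 1.35 at [ 0.4717 -0.2581  0.2351] rpy [ 1.7997e+02  2.0000e-02 -7.2540e+01] F [ 0.24 -0.16 -0.18] open 0.0876 j [ -8.   6. -12.  -0. -72.  25.]
shift cm [-0.21 -0.05  7.11] rot [ 0.03  0.02 -0.54]
```

View pics/m3.png

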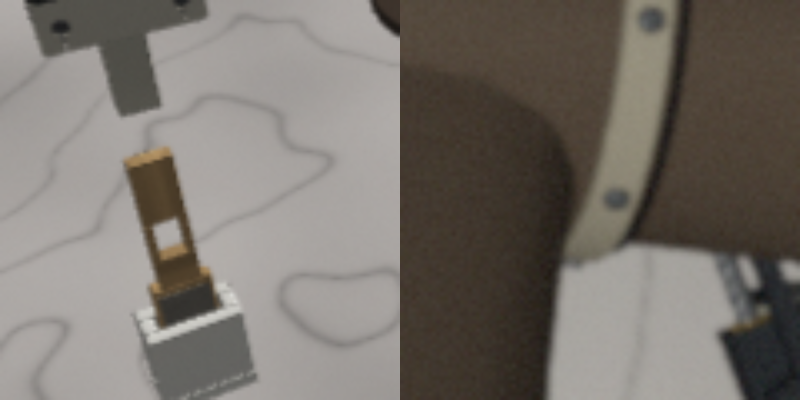

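The finger is above and in line with the file head: finger tip at crop (138,110), head at (148,155). I'll descend now.

Converted, 7.1 cm / 40 = 0.1775, 7 cm / 40 = 0.175.

{"name": "send_rows", "arguments": {
  "plan": [
    [[-0.005,-0.0013,0.0625,0,0,0],[-0.005,-0.0013,0.125,0,0,0],[-0.005,-0.0013,0.175,0,0,0],[-0.005,-0.0013,0.1775,0,0,0],[-0.005,-0.0013,0.1775,0,0,0]]
  ]
}}

```text
clock: 1.87
tool_pos: [0.4708, -0.2568, 0.1638]
orientation: [179.9, 0.0, -72.5]
force: [-0.3, 0.6, 0.4]
opening: 0.088
gripper_force: 0.0
```

```bash
python3 -c "
from h import *
go(.4715,-.256,.164,198)
from plant import ctrl
s=ctrl.snapshot('scene');cv2.imwrite('pics/scene2.png',s['img'][...,::-1])
a=s['img'][140:240,120:220,::-1]
cv2.imwrite('pics/m4.png',cv2.resize(a,(500,500),interpolation=2))
print(proj('scene',[.4715,-.256,.2]),proj('scene',[.4715+.0618,-.256+.02,.164]),proj('scene',[.4715+.0418,-.256+.0136,.164]))"
```

```text
t 1.87 at [ 0.4708 -0.2568  0.1638] rpy [ 1.7987e+02  5.0000e-02 -7.2530e+01] F [-0.26  0.56  0.38] open 0.088 j [ -8.   9. -19.   0. -63.  25.]
shift cm [-0.06 -0.09 -0.02] rot [ 0.13  0.05 -0.53]
[153.8 176.1] [166.2 210. ] [163.2 203.3]
```

View pics/m4.png

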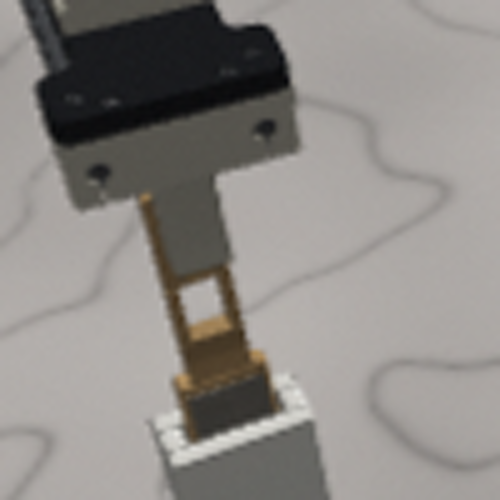

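The finger covers the head from just above the hole (crop (203,268)) and lines up sideways to within about 2 mm. Now I'll close the fingers.

{"name": "send_rows", "arguments": {
  "plan": [
    [[0,0,0,0,0,0],[0,0,0,0,0,0],[0,0,0,0,0,0],[0,0,0,0,0,0],[0,0,0,0,0,0],[0,0,0,0,0,0],[0,0,0,0,0,0],[0,0,0,0,0,0]]
  ],
  "fingers": 0
}}

```text
clock: 2.58
tool_pos: [0.4717, -0.2563, 0.1644]
orientation: [-180.0, 0.0, -72.4]
force: [-1.0, 0.8, 0.5]
opening: 0.04
gripper_force: 0.0
```

{"name": "send_rows", "arguments": {
  "plan": [
    [[0,0,0,0,0,0],[0,0,0,0,0,0],[0,0,0,0,0,0],[0,0,0,0,0,0],[0,0,0,0,0,0],[0,0,0,0,0,0],[0,0,0,0,0,0],[0,0,0,0,0,0]]
  ]
}}

```text
clock: 3.25
tool_pos: [0.4717, -0.2563, 0.1644]
orientation: [-180.0, 0.0, -72.4]
force: [0.3, -0.2, 0.2]
opening: 0.0004
gripper_force: 0.0
```

```bash
python3 -c "
from h import *
from plant import ctrl
s=ctrl.snapshot('scene')
cv2.imwrite('pics/m5.png',cv2.resize(s['img'][140:260,110:230,::-1],(600,600),interpolation=2))
print(ctrl.get_obs())"
```

```text
{'clock': 3.3, 'joint_pos': array([-7.58666250e+00,  8.62025353e+00, -1.88712669e+01,  1.02534638e-03,
       -6.25084453e+01,  2.51856571e+01]), 'qvel': array([-0.13780385,  0.01570954, -0.03763311,  0.12451264, -0.03893348,
        0.00386448]), 'tau': array([ 1.32805526e-03, -4.00620961e+01,  2.77183163e+01,  6.57686949e+00,
        6.69552642e-02, -5.02008811e-05]), 'tool_pos': array([ 0.47170977, -0.2563282 ,  0.16436025]), 'orientation': array([ 1.79999644e+02, -8.37683271e-04, -7.24005321e+01]), 'force': array([ 0.5382314 ,  0.4813942 , -0.00375564]), 'moment': array([-0.0442177 ,  0.11476776, -0.03096752]), 'gripper_force': 0.0, 'opening': 8.151883144219991e-05}
```

View pics/m5.png

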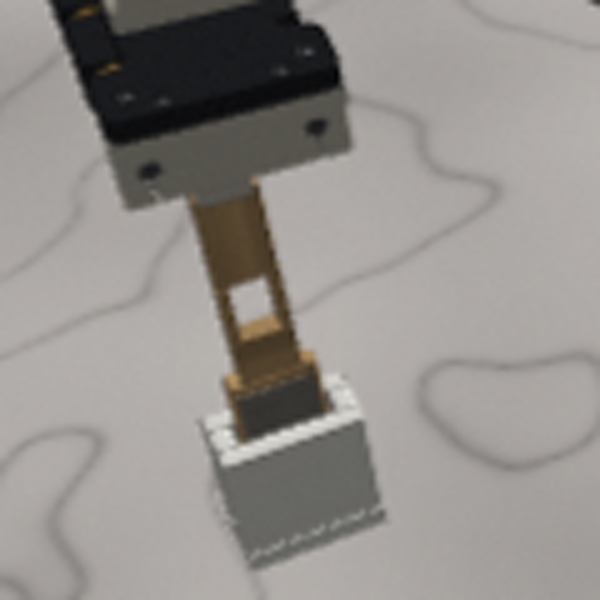

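```bash
python3 -c "
from h import *
u=np.array([np.cos(.314),np.sin(.314),0])
c=np.array([.471,-.2566,.1638])
print('body edge',proj('scene',c+.096*u+[0,0,.066]),'obs 157.4,176')
for d in(0,.01,.044,.055,.065): print(d,[proj('scene',c+d*u+[0,0,h]) for h in(0,.015,.036)])
print('obs tip open 160.6,193.6')
c[2]=.235
for d in(.044,.065): print(d,proj('scene',c+d*u),'obs 151.4 163.6')
print('slot',[proj('scene',[.470,-.2568,z]) for z in(.07,.2)],[proj('scene',[.4786,-.2507,z]) for z in(.07,.2)])
"
```

```text
body edge [164. 194.] obs 157.4,176
0 [array([157.1, 189.9]), array([155.6, 184.3]), array([153.5, 176.1])]
0.01 [array([158.4, 192.9]), array([156.9, 187.2]), array([154.8, 179. ])]
0.044 [array([162.9, 203.2]), array([161.5, 197.6]), array([159.4, 189.4])]
0.055 [array([164.5, 206.7]), array([163. , 201.1]), array([161. , 192.8])]
0.065 [array([165.9, 210. ]), array([164.5, 204.3]), array([162.4, 196.1])]
obs tip open 160.6,193.6
0.044 [155.7 174.9] obs 151.4 163.6
0.065 [158.7 181.5] obs 151.4 163.6
slot [array([165.4, 221.8]), array([153.4, 175.7])] [array([168.1, 224.3]), array([156.3, 178.2])]
```

The fingers closed on nothing. The picture shows the file (crop hole (250,300)) undisturbed and the gripper apparently sitting higher than reported, with its tips near the file's top. I'll raise it, look at the shut tips in the clear, and measure the offset.

Converted, -6 cm / 40 = -0.15, -4 cm / 40 = -0.1.

{"name": "send_rows", "arguments": {
  "plan": [
    [[0,0,-0.05,0,0,0],[0,0,-0.1,0,0,0],[0,0,-0.15,0,0,0],[0,0,-0.15,0,0,0],[0,0,-0.15,0,0,0]]
  ]
}}

```text
clock: 3.72
tool_pos: [0.4724, -0.2564, 0.2255]
orientation: [-179.9, -0.1, -72.4]
force: [-0.3, -0.4, -1.2]
opening: 0.0005
gripper_force: 0.0
```

```bash
python3 -c "
from h import *
from plant import ctrl
s=ctrl.snapshot('scene');o=ctrl.get_obs();c=o['tool_pos'];print(c,o['joint_pos'])
cv2.imwrite('pics/m6.png',cv2.resize(s['img'][90:230,80:240,::-1],(686,600),interpolation=2))
print([proj('scene',c+[0,0,h]) for h in (0,.02,.04)],proj('scene',c+[.02,.006,0]))"
```

```text
[ 0.47169519 -0.25615455  0.22435279] [-7.58500208e+00  6.20716592e+00 -1.36153782e+01 -2.18689033e-02
 -7.01461854e+01  2.51863335e+01]
[array([151.1, 166.3]), array([148.9, 157.9]), array([146.6, 149.1])] [153.6 172.6]
```

View pics/m6.png

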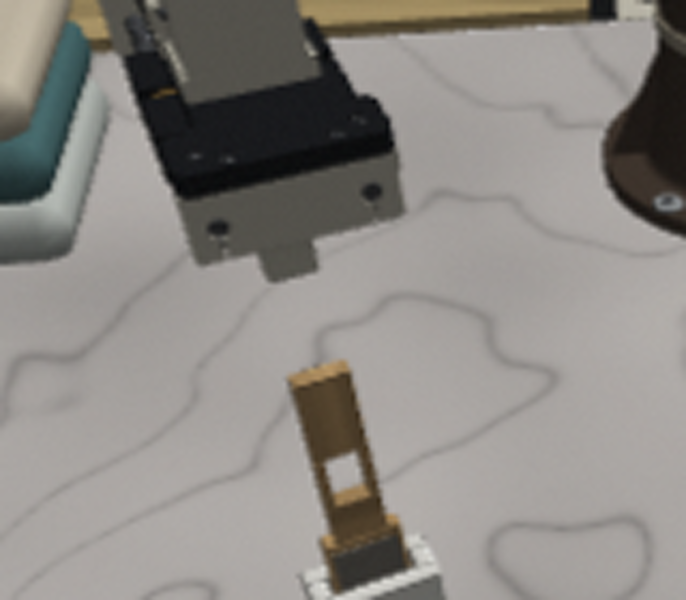

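The shut tips show at (147.7,154.2) where (153.6,172.6) was expected, so they look about 40 mm higher than reported. I'll check by gently touching the top of the file with the shut fingers.

{"name": "send_rows", "arguments": {
  "plan": [
    [[0,0,0.075,0,0,0],[0,0,0.125,0,0,0],[0,0,0.15,0,0,0],[0,0,0.15,0,0,0],[0,0,0.1525,0,0,0],[0,0,0.155,0,0,0],[0,0,0.155,0,0,0],[0,0,0.155,0,0,0]]
  ]
}}

```text
clock: 4.43
tool_pos: [0.4723, -0.2567, 0.1631]
orientation: [-180.0, -0.1, -72.4]
force: [-1.0, -0.5, 6.0]
opening: 0.0004
gripper_force: 3.0
```

Converted, 0.2 cm / 40 = 0.005, 0.1 cm / 40 = 0.0025.

{"name": "send_rows", "arguments": {
  "plan": [
    [[0,0,0.0025,0,0,0],[0,0,0.005,0,0,0],[0,0,0.005,0,0,0]]
  ]
}}

```text
clock: 4.68
tool_pos: [0.4739, -0.2574, 0.163]
orientation: [-179.8, -0.2, -72.3]
force: [-0.1, 0.7, 15.5]
opening: 0.0001
gripper_force: 7.7
```

Converted, 0.2 cm / 40 = 0.005, 0.1 cm / 40 = 0.0025.

{"name": "send_rows", "arguments": {
  "plan": [
    [[0,0,0.0025,0,0,0],[0,0,0.005,0,0,0],[0,0,0.005,0,0,0]]
  ]
}}

```text
clock: 4.93
tool_pos: [0.4755, -0.258, 0.163]
orientation: [-179.6, -0.4, -72.3]
force: [-0.4, 1.5, 23.9]
opening: 0.0005
gripper_force: 12.1
```

Contact comes at a reported z of 0.163 with the file's top at 0.200. So the true tips are 37 mm behind the reported TCP, and I'll allow for that from here on. Next: rise, open and descend again.

Converted, -3.4 cm / 40 = -0.085, -2 cm / 40 = -0.05.

{"name": "send_rows", "arguments": {
  "plan": [
    [[0,0,-0.05,0,0,0],[0,0,-0.085,0,0,0],[0,0,-0.085,0,0,0],[0,0,-0.085,0,0,0],[0,0,-0.085,0,0,0],[0,0,-0.085,0,0,0],[0,0,-0.085,0,0,0],[0,0,-0.085,0,0,0]]
  ],
  "fingers": 0.8
}}

```text
clock: 5.6
tool_pos: [0.4714, -0.2562, 0.1917]
orientation: [179.9, 0.0, -72.4]
force: [-0.1, -0.8, 0.4]
opening: 0.0484
gripper_force: 0.0
```

{"name": "send_rows", "arguments": {
  "plan": [
    [[0,0,0,0,0,0],[0,0,0,0,0,0],[0,0,0,0,0,0],[0,0,0,0,0,0]]
  ]
}}

```text
clock: 5.93
tool_pos: [0.4717, -0.2563, 0.1923]
orientation: [180.0, 0.0, -72.4]
force: [0.3, -0.2, 0.1]
opening: 0.0693
gripper_force: 0.0
```

```bash
python3 -c "
from h import *
go(.4715,-.256,.127,198)
from plant import ctrl
S=ctrl.snapshot('scene')['img'].astype(int)
m=((S[...,0]-S[...,2])>30).astype(np.uint8); m[:165]=0;m[235:]=0;m[:,:140]=0;m[:,190:]=0
n,l,st,c=cv2.connectedComponentsWithStats(m)
print(st[1:].tolist())"
```

```text
t 5.93 at [ 0.4717 -0.2563  0.1923] rpy [180.    0.  -72.4] F [ 0.34 -0.18  0.13] open 0.0693 j [ -8.   7. -16.  -0. -66.  25.]
shift cm [-0.04  0.01  6.53] rot [ 0.   0.  -0.4]
[[147, 176, 27, 45, 443], [173, 215, 2, 3, 3], [174, 219, 1, 2, 2], [157, 222, 2, 6, 7]]
```

Converted, 6.5 cm / 40 = 0.1625, 5.5 cm / 40 = 0.1375.

{"name": "send_rows", "arguments": {
  "plan": [
    [[0,0,0.05,0,0,0],[0,0,0.1,0,0,0],[0,0,0.1375,0,0,0],[0,0,0.1625,0,0,0],[0,0,0.1625,0,0,0],[0,0,0.1625,0,0,0]]
  ]
}}

```text
clock: 6.48
tool_pos: [0.4717, -0.2565, 0.1275]
orientation: [180.0, -0.0, -72.4]
force: [-0.4, -0.3, 0.8]
opening: 0.0699
gripper_force: 0.0
```

{"name": "send_rows", "arguments": {
  "plan": [
    [[0,0,0,0,0,0],[0,0,0,0,0,0],[0,0,0,0,0,0],[0,0,0,0,0,0],[0,0,0,0,0,0],[0,0,0,0,0,0],[0,0,0,0,0,0],[0,0,0,0,0,0]]
  ],
  "fingers": 0
}}

```text
clock: 7.15
tool_pos: [0.4717, -0.2563, 0.1274]
orientation: [-180.0, 0.0, -72.4]
force: [0.6, -0.4, -0.3]
opening: 0.0221
gripper_force: 0.0
```

{"name": "send_rows", "arguments": {
  "plan": [
    [[0,0,0,0,0,0],[0,0,0,0,0,0],[0,0,0,0,0,0],[0,0,0,0,0,0],[0,0,0,0,0,0],[0,0,0,0,0,0]]
  ]
}}

```text
clock: 7.65
tool_pos: [0.4717, -0.2563, 0.1273]
orientation: [180.0, 0.0, -72.4]
force: [-0.1, 0.0, 0.2]
opening: 0.0098
gripper_force: 30.0
```

The file is gripped (opening 9.8 mm, 30 N). Lifting.

Converted, -7.5 cm / 40 = -0.1875, -7 cm / 40 = -0.175.

{"name": "send_rows", "arguments": {
  "plan": [
    [[0,0,-0.025,0,0,0],[0,0,-0.075,0,0,0],[0,0,-0.125,0,0,0],[0,0,-0.175,0,0,0],[0,0,-0.1875,0,0,0],[0,0,-0.1875,0,0,0],[0,0,-0.1875,0,0,0],[0,0,-0.1875,0,0,0]]
  ]
}}

```text
clock: 8.32
tool_pos: [0.4709, -0.256, 0.2012]
orientation: [179.9, 0.1, -72.4]
force: [-0.7, 0.2, -1.7]
opening: 0.0096
gripper_force: 30.0
```

```bash
python3 -c "
from h import *
u=np.array([np.cos(np.radians(4.7)),np.sin(np.radians(4.7))])
p=np.array([.581,.0845])-.040*u
print(p)
go(p[0],p[1],.205,184.7)
go(.47,.05,.205,184.7)"
```

```text
[0.5411345  0.08122246]
t 8.32 at [ 0.4709 -0.256   0.2012] rpy [ 1.7992e+02  7.0000e-02 -7.2410e+01] F [-0.66  0.19 -1.74] open 0.0096 j [ -8.   7. -16.  -0. -67.  25.]
shift cm [-30.02 -16.88  -0.37] rot [ 0.09  0.06 12.89]
t 8.32 at [ 0.4709 -0.256   0.2012] rpy [ 1.7992e+02  7.0000e-02 -7.2410e+01] F [-0.66  0.19 -1.74] open 0.0096 j [ -8.   7. -16.  -0. -67.  25.]
shift cm [-29.2   -9.16  -0.36] rot [ 0.09  0.06 12.89]
```

Converted, -25 cm / 40 = -0.625, -22.5 cm / 40 = -0.5625, 12.9 degrees / 120 = 0.1075.

{"name": "send_rows", "arguments": {
  "plan": [
    [[-0.05,-0.0175,-0.01,0,0,0.0167],[-0.125,-0.04,-0.01,0,0,0.0333],[-0.2125,-0.0675,-0.01,0,0,0.05],[-0.3,-0.095,-0.01,0,0,0.0667],[-0.3875,-0.1225,-0.01,0,0,0.0833],[-0.475,-0.15,-0.01,0,0,0.1],[-0.5625,-0.1775,-0.01,0,0,0.1075],[-0.625,-0.2,-0.01,0,0,0.1075]]
  ]
}}

```text
clock: 8.98
tool_pos: [0.4713, 0.0084, 0.2054]
orientation: [179.9, -0.0, -85.3]
force: [1.2, -0.5, -1.3]
opening: 0.0096
gripper_force: 30.0
```

```bash
python3 -c "
from h import *
go(.541,.081,.205,184.7)"
```

```text
t 8.98 at [0.4713 0.0084 0.2054] rpy [179.91  -0.   -85.32] F [ 1.22 -0.48 -1.29] open 0.0096 j [ 25.   0. -22.  -0. -67. -20.]
shift cm [-6.67 -7.54  0.03] rot [ 0.09 -0.   -0.02]
```

Converted, -7.4 cm / 40 = -0.185, -6.6 cm / 40 = -0.165.

{"name": "send_rows", "arguments": {
  "plan": [
    [[-0.0625,-0.0375,0,0,0,0],[-0.125,-0.075,0,0,0,0],[-0.1625,-0.125,0,0,0,0],[-0.165,-0.1625,0,0,0,0],[-0.165,-0.185,0,0,0,0],[-0.165,-0.185,0,0,0,0],[-0.165,-0.185,0,0,0,0],[-0.165,-0.185,0,0,0,0]]
  ]
}}

```text
clock: 9.65
tool_pos: [0.5398, 0.0772, 0.2058]
orientation: [179.9, -0.0, -85.4]
force: [0.3, 0.3, -0.9]
opening: 0.0102
gripper_force: 30.0
```

```bash
python3 -c "
from h import *
go(.541,.081,.205,184.7)
from plant import ctrl
T=ctrl.snapshot('top')['img'];S=ctrl.snapshot('scene')['img']
cv2.imwrite('pics/top3.png',T[...,::-1]);cv2.imwrite('pics/scene3.png',S[...,::-1])
A=np.zeros((600,800,3),np.uint8);A[:,:500]=cv2.resize(S[150:270,290:390,::-1],(500,600),interpolation=2)
A[:300,500:]=cv2.resize(np.clip(T[140:240,180:280,::-1]*1.5,0,255).astype(np.uint8),(300,300),interpolation=2)
cv2.imwrite('pics/m7.png',A)"
```

```text
t 9.65 at [0.5398 0.0772 0.2058] rpy [ 1.7992e+02 -2.0000e-02 -8.5360e+01] F [ 0.34  0.28 -0.89] open 0.0102 j [ 29.   8. -14.  -0. -68. -24.]
shift cm [-0.37 -0.15  0.08] rot [ 0.08 -0.02 -0.06]
```

View pics/m7.png

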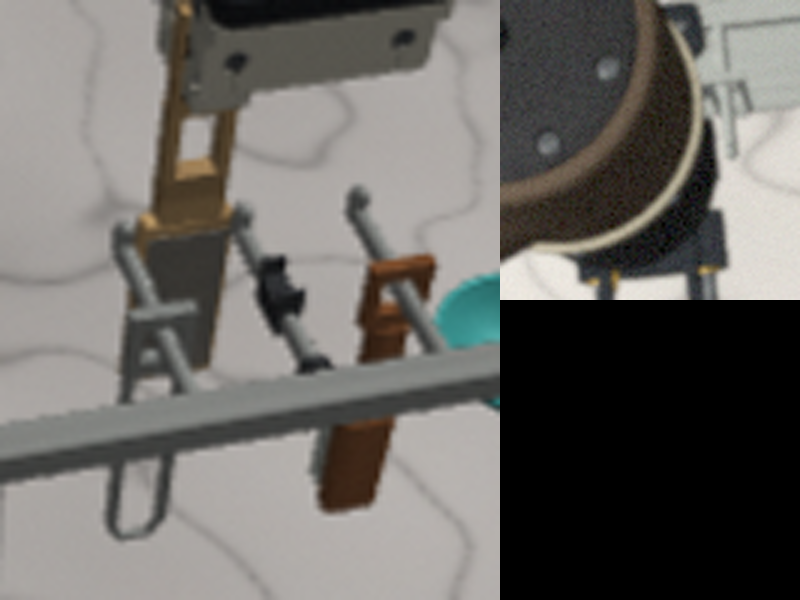

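```bash
python3 -c "
from h import *
f=lambda x,y:(290+x/5,150+y/5)
print('proj eye pred',proj('scene',[.5398,.0772,.2308]),'front face',proj('scene',[.5448,.0772,.2308]))
# lower hole edge visible: front-face edge line of lower hole edge z=eye-30
for n,p,z in(('hole low L',(177,182),.2008),('hole low R',(213,182),.2008),('shoulder L',(137,232),.1788),('shoulder R',(232,232),.1788),('bottom L',(120,372),.0888),('bottom R',(208,368),.0888),('tip',(242,212),.217)):
    print(n,onz('scene',f(*p),z).round(4))
"
```

```text
proj eye pred [329.1 170.8] front face [329.8 172.5]
hole low L [0.5491 0.0708 0.2008]
hole low R [0.551  0.0846 0.2008]
shoulder L [0.5515 0.0564 0.1788]
shoulder R [0.5566 0.0933 0.1788]
bottom L [0.5412 0.0594 0.0888]
bottom R [0.5442 0.0973 0.0888]
tip [0.587  0.0842 0.217 ]
```

The scene view shows the file upright, its hole centre at crop (198,145), which agrees with the prediction from the TCP. The hook tip is at (242,212) and the neighbours are clear. I'll align sideways, lower, and thread the hole over the tip.

Converted, 0.67 cm / 40 = 0.0168, -0.37 cm / 40 = -0.0093.

{"name": "send_rows", "arguments": {
  "plan": [
    [[-0.005,-0.0025,0.0075,0,0,0],[-0.0093,-0.0038,0.0168,0,0,0],[-0.0093,-0.0038,0.0168,0,0,0],[-0.0093,-0.0038,0.0168,0,0,0]]
  ]
}}

```text
clock: 10.08
tool_pos: [0.5416, 0.0818, 0.1994]
orientation: [180.0, -0.0, -85.3]
force: [0.2, 0.0, -1.3]
opening: 0.01
gripper_force: 30.0
```

```bash
python3 -c "
from h import *
go(.5974,.0856,.199,184.7)"
```

```text
t 10.08 at [0.5416 0.0818 0.1994] rpy [ 1.7997e+02 -1.0000e-02 -8.5290e+01] F [ 0.15  0.04 -1.3 ] open 0.01 j [ 29.   8. -15.  -0. -67. -24.]
shift cm [ 0.08 -5.59  0.04] rot [ 0.03 -0.01  0.01]
```

Advancing in two parts, checking the force between them.

Converted, -4 cm / 40 = -0.1, 0.08 cm / 40 = 0.002.

{"name": "send_rows", "arguments": {
  "plan": [
    [[0.002,-0.02,0.0008,0,0,0],[0.002,-0.04,0.0008,0,0,0],[0.002,-0.06,0.0008,0,0,0],[0.002,-0.075,0.0008,0,0,0],[0.002,-0.09,0.0008,0,0,0],[0.002,-0.1,0.0008,0,0,0],[0.002,-0.1,0.0008,0,0,0],[0.002,-0.1,0.0008,0,0,0]]
  ]
}}

```text
clock: 10.75
tool_pos: [0.5819, 0.0842, 0.199]
orientation: [180.0, -0.0, -85.3]
force: [-0.5, -0.4, -1.4]
opening: 0.01
gripper_force: 30.0
```

Converted, -1.6 cm / 40 = -0.04, -1.2 cm / 40 = -0.03.

{"name": "send_rows", "arguments": {
  "plan": [
    [[0,-0.01,0,0,0,0],[0,-0.02,0,0,0,0],[0,-0.03,0,0,0,0],[0,-0.04,0,0,0,0],[0,-0.04,0,0,0,0],[0,-0.04,0,0,0,0]]
  ]
}}

```text
clock: 11.25
tool_pos: [0.5979, 0.0856, 0.1992]
orientation: [180.0, -0.0, -85.3]
force: [-0.6, 0.2, -0.8]
opening: 0.01
gripper_force: 30.0
```

```bash
python3 -c "
from h import *
go(.5974,.0856,.189,184.7)
from plant import ctrl
S=ctrl.snapshot('scene')['img']
cv2.imwrite('pics/m8.png',cv2.resize(S[150:250,295:395,::-1],(600,600),interpolation=2))"
```

```text
t 11.25 at [0.5979 0.0856 0.1992] rpy [ 1.7998e+02 -1.0000e-02 -8.5310e+01] F [-0.64  0.18 -0.75] open 0.01 j [ 27.  14.  -8.  -0. -69. -22.]
shift cm [-0.01  0.05  1.02] rot [ 0.02 -0.01 -0.01]
```

View pics/m8.png

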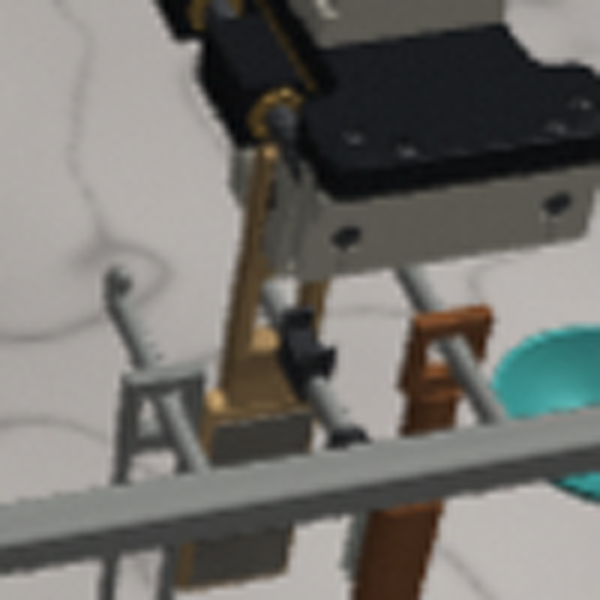

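The hook passes through the hole at crop (275,300), with the saddle at (305,350) just rail-side of the file. I'll lower in front of the lug and feel forward.

Converted, 1 cm / 40 = 0.025, 0.9 cm / 40 = 0.0225.

{"name": "send_rows", "arguments": {
  "plan": [
    [[0,0,0.0075,0,0,0],[0,0,0.015,0,0,0],[0,0,0.0225,0,0,0],[0,0,0.025,0,0,0],[0,0,0.025,0,0,0],[0,0,0.025,0,0,0]]
  ]
}}

```text
clock: 11.8
tool_pos: [0.5977, 0.0856, 0.1893]
orientation: [180.0, -0.0, -85.3]
force: [-0.5, -0.8, -1.9]
opening: 0.0097
gripper_force: 30.0
```

Converted, -0.4 cm / 40 = -0.01, -0.3 cm / 40 = -0.0075.

{"name": "send_rows", "arguments": {
  "plan": [
    [[0,-0.0025,0,0,0,0],[0,-0.005,0,0,0,0],[0,-0.0075,0,0,0,0],[0,-0.01,0,0,0,0],[0,-0.01,0,0,0,0],[0,-0.01,0,0,0,0]]
  ]
}}

```text
clock: 12.3
tool_pos: [0.6018, 0.0859, 0.1893]
orientation: [180.0, -0.0, -85.3]
force: [-0.1, 0.4, -1.1]
opening: 0.0095
gripper_force: 30.0
```

Converted, -0.15 cm / 40 = -0.0038, -0.1 cm / 40 = -0.0025.

{"name": "send_rows", "arguments": {
  "plan": [
    [[0,-0.0025,0,0,0,0],[0,-0.0038,0,0,0,0],[0,-0.0038,0,0,0,0],[0,-0.0038,0,0,0,0]]
  ]
}}

```text
clock: 12.63
tool_pos: [0.6033, 0.086, 0.1893]
orientation: [180.0, -0.0, -85.3]
force: [-0.1, 0.7, -0.6]
opening: 0.0097
gripper_force: 30.0
```

Converted, -0.15 cm / 40 = -0.0038, -0.1 cm / 40 = -0.0025.

{"name": "send_rows", "arguments": {
  "plan": [
    [[0,-0.0025,0,0,0,0],[0,-0.0038,0,0,0,0],[0,-0.0038,0,0,0,0],[0,-0.0038,0,0,0,0]]
  ]
}}

```text
clock: 12.97
tool_pos: [0.6048, 0.0862, 0.1894]
orientation: [-180.0, 0.0, -85.3]
force: [0.2, 0.3, -2.0]
opening: 0.0097
gripper_force: 30.0
```

Converted, -0.1 cm / 40 = -0.0025.

{"name": "send_rows", "arguments": {
  "plan": [
    [[0,-0.0025,0,0,0,0],[0,-0.0025,0,0,0,0],[0,-0.0025,0,0,0,0]]
  ]
}}

```text
clock: 13.22
tool_pos: [0.6051, 0.0861, 0.1892]
orientation: [179.9, -0.0, -85.3]
force: [-3.0, 0.7, 1.3]
opening: 0.01
gripper_force: 30.0
```

{"name": "send_rows", "arguments": {
  "plan": [
    [[0,-0.0025,0,0,0,0],[0,-0.0025,0,0,0,0],[0,-0.0025,0,0,0,0]]
  ]
}}

```text
clock: 13.47
tool_pos: [0.6051, 0.086, 0.189]
orientation: [179.8, -0.0, -85.3]
force: [-7.6, -0.2, 2.3]
opening: 0.0101
gripper_force: 30.0
```

Converted, -0.1 cm / 40 = -0.0025.

{"name": "send_rows", "arguments": {
  "plan": [
    [[0,-0.0025,0,0,0,0],[0,-0.0025,0,0,0,0],[0,-0.0025,0,0,0,0]]
  ]
}}

```text
clock: 13.72
tool_pos: [0.6051, 0.0859, 0.1889]
orientation: [179.7, -0.0, -85.3]
force: [-10.8, 0.2, 4.2]
opening: 0.0096
gripper_force: 30.0
```

The lug's front face is at x = 0.6051. Backing off, raising, then moving 15 mm towards the rail.

Converted, -1.1 cm / 40 = -0.0275, -0.9 cm / 40 = -0.0225.

{"name": "send_rows", "arguments": {
  "plan": [
    [[0,0.0075,0,0,0,0],[0,0.015,0,0,0,0],[0,0.015,-0.01,0,0,0],[0,0.015,-0.0225,0,0,0],[0,0.015,-0.0275,0,0,0],[0,0.015,-0.0275,0,0,0],[0,0.015,-0.0275,0,0,0]]
  ]
}}

```text
clock: 14.3
tool_pos: [0.6021, 0.0861, 0.2007]
orientation: [-180.0, 0.0, -85.3]
force: [-0.2, 0.6, -1.6]
opening: 0.0098
gripper_force: 30.0
```

```bash
python3 -c "
from h import *
go(.62005,.0872,.200,184.7)"
```

```text
t 14.3 at [0.6021 0.0861 0.2007] rpy [-1.7995e+02  2.0000e-02 -8.5300e+01] F [-0.22  0.64 -1.57] open 0.0098 j [ 27.  14.  -7.   0. -69. -22.]
shift cm [ 0.03 -1.8   0.07] rot [-0.05  0.02 -0.  ]
```

Converted, -1.8 cm / 40 = -0.045, 0.03 cm / 40 = 0.0008.

{"name": "send_rows", "arguments": {
  "plan": [
    [[0.0008,-0.0125,0,0,0,0],[0.0008,-0.025,0,0,0,0],[0.0008,-0.035,0,0,0,0],[0.0008,-0.045,0,0,0,0],[0.0008,-0.045,0,0,0,0],[0.0008,-0.045,0,0,0,0]]
  ]
}}

```text
clock: 14.8
tool_pos: [0.6199, 0.0871, 0.1999]
orientation: [180.0, -0.0, -85.3]
force: [-0.1, -0.5, -1.7]
opening: 0.01
gripper_force: 30.0
```

Converted, 0.9 cm / 40 = 0.0225, 0.8 cm / 40 = 0.02.

{"name": "send_rows", "arguments": {
  "plan": [
    [[0,0,0.0075,0,0,0],[0,0,0.015,0,0,0],[0,0,0.02,0,0,0],[0,0,0.0225,0,0,0],[0,0,0.0225,0,0,0],[0,0,0.0225,0,0,0]]
  ]
}}

```text
clock: 15.3
tool_pos: [0.6197, 0.0871, 0.1914]
orientation: [180.0, -0.0, -85.3]
force: [1.3, 0.3, -1.8]
opening: 0.0103
gripper_force: 30.0
```

Converted, 0.3 cm / 40 = 0.0075, 0.2 cm / 40 = 0.005.

{"name": "send_rows", "arguments": {
  "plan": [
    [[0,0,0.0025,0,0,0],[0,0,0.005,0,0,0],[0,0,0.0075,0,0,0],[0,0,0.0075,0,0,0],[0,0,0.0075,0,0,0]]
  ]
}}

```text
clock: 15.72
tool_pos: [0.6197, 0.0871, 0.1883]
orientation: [180.0, -0.0, -85.3]
force: [1.1, 0.0, -1.4]
opening: 0.0099
gripper_force: 30.0
```

Converted, 0.1 cm / 40 = 0.0025.

{"name": "send_rows", "arguments": {
  "plan": [
    [[0,0,0.0025,0,0,0],[0,0,0.0025,0,0,0],[0,0,0.0025,0,0,0]]
  ]
}}

```text
clock: 15.97
tool_pos: [0.6197, 0.0871, 0.1873]
orientation: [180.0, -0.0, -85.3]
force: [0.4, 0.6, -2.0]
opening: 0.0096
gripper_force: 30.0
```

Converted, 0.1 cm / 40 = 0.0025.

{"name": "send_rows", "arguments": {
  "plan": [
    [[0,0,0.0025,0,0,0],[0,0,0.0025,0,0,0],[0,0,0.0025,0,0,0]]
  ]
}}

```text
clock: 16.22
tool_pos: [0.6199, 0.0871, 0.1868]
orientation: [-180.0, 0.0, -85.3]
force: [-0.8, -0.4, 1.7]
opening: 0.01
gripper_force: 30.0
```

Contact at z = 0.1868, so the eye is at 0.2118, as expected for the notch floor. I'll press slightly more and hold, then release.

Converted, 0.05 cm / 40 = 0.0013.

{"name": "send_rows", "arguments": {
  "plan": [
    [[0,0,0.0013,0,0,0],[0,0,0.0013,0,0,0],[0,0,0.0013,0,0,0],[0,0,0.0013,0,0,0],[0,0,0.0013,0,0,0],[0,0,0.0013,0,0,0]]
  ]
}}

```text
clock: 16.72
tool_pos: [0.6199, 0.0871, 0.1868]
orientation: [-179.9, 0.0, -85.3]
force: [-2.6, 1.3, 5.1]
opening: 0.0104
gripper_force: 30.0
```

{"name": "send_rows", "arguments": {
  "plan": [
    [[0,0,0,0,0,0],[0,0,0,0,0,0],[0,0,0,0,0,0],[0,0,0,0,0,0],[0,0,0,0,0,0],[0,0,0,0,0,0]]
  ],
  "fingers": 0.4
}}

```text
clock: 17.22
tool_pos: [0.6197, 0.0871, 0.1857]
orientation: [180.0, -0.0, -85.3]
force: [-0.0, -0.3, 0.1]
opening: 0.035
gripper_force: 0.0
```

```bash
python3 -c "
from h import *
go(.62,.0871,.24,184.7)
from plant import ctrl
S=ctrl.snapshot('scene')['img']
cv2.imwrite('pics/m9.png',cv2.resize(S[150:250,295:395,::-1],(600,600),interpolation=2))"
```

```text
t 17.22 at [0.6197 0.0871 0.1857] rpy [179.99  -0.   -85.3 ] F [-0.   -0.28  0.11] open 0.035 j [ 26.  16.  -6.  -0. -68. -21.]
shift cm [ 0.   -0.03 -5.43] rot [ 0.01 -0.   -0.  ]
```

View pics/m9.png

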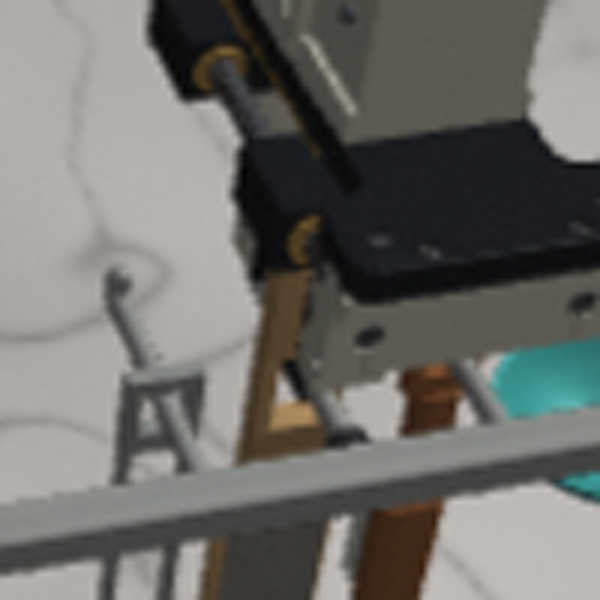

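The file hangs on the hook, straight, with its hole at crop (295,385), and the neighbours haven't moved. I'll open a little more and rise straight up.

Converted, -10 cm / 40 = -0.25, -7.5 cm / 40 = -0.1875.

{"name": "send_rows", "arguments": {
  "plan": [
    [[0,0,0,0,0,0],[0,0,-0.0125,0,0,0],[0,0,-0.0375,0,0,0],[0,0,-0.075,0,0,0],[0,0,-0.125,0,0,0],[0,0,-0.1875,0,0,0],[0,0,-0.25,0,0,0],[0,0,-0.25,0,0,0]]
  ],
  "fingers": 0.6
}}

```text
clock: 17.93
tool_pos: [0.6222, 0.0872, 0.293]
orientation: [-179.5, 0.1, -85.3]
force: [1.0, 0.2, 1.2]
opening: 0.0528
gripper_force: 0.0
```

Converted, 15 cm / 40 = 0.375, 12 cm / 40 = 0.3.

{"name": "send_rows", "arguments": {
  "plan": [
    [[0,0.075,0,0,0,0],[0,0.15,0,0,0,0],[0,0.225,0,0,0,0],[0,0.3,0,0,0,0],[0,0.375,0,0,0,0],[0,0.375,0,0,0,0],[0,0.375,0,0,0,0],[0,0.375,0,0,0,0]]
  ]
}}

```text
clock: 18.6
tool_pos: [0.4706, 0.075, 0.287]
orientation: [-179.9, 0.0, -85.3]
force: [0.5, -0.1, 0.7]
opening: 0.0528
gripper_force: 0.0
```

```bash
python3 -c "
from h import *
from plant import ctrl
o=ctrl.get_obs();print(o['clock'],o['tool_pos'],o['force'])
S=ctrl.snapshot('scene')['img']
cv2.imwrite('pics/m10.png',cv2.resize(S[140:270,280:440,::-1],(738,600),interpolation=2))"
```

```text
18.6 [0.47061786 0.07503863 0.28701267] [ 0.47692665 -0.06003865  0.71570083]
```

View pics/m10.png

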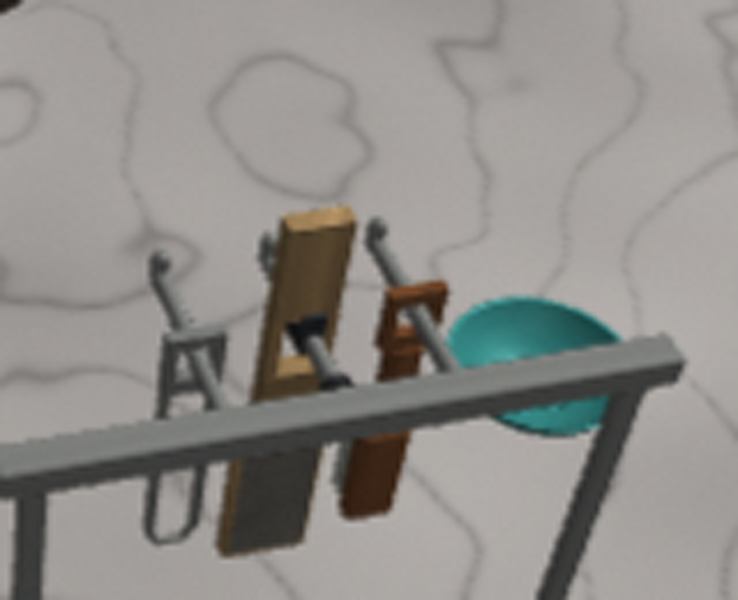

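The file hangs upright in the notch: head at crop (318,215), rear lug at (308,330) behind it. The scraper and brush are in place and the arm is clear. Handing in.

```bash
python3 -c "
from plant import ctrl
print(ctrl.close_job())"
```

```text
the job is handed in; nothing more can be done
None
```

The file is hanging released in the saddle's notch on the middle hook; the last picture showed the neighbouring tools in place and the arm clear, and the job is handed in (no verdict was returned).

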